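# Sweep the bottle caps off the block into the recycling tray

### The job

With the fingertips, sweep all three plastic bottle caps across the wooden block and off its edge so that they drop into the green recycling tray beside it. Only push the caps: do not pick them up or lift them. Do not shift or tip the cup and jar that stand on the block, nor the spoon in the grey tray, and finish clear of everything.

Things in the scene. Friction and masses are not known exactly. Their poses are not given: they have to be found in the camera images.
- block: thick wooden butcher block, fixed, 280 (its x, away from the robot) by 360 (its y) by 60 mm high, flat top, no rim; origin at the centre of its underside, on the worktop. One tray stands at its +y side, the other at its -y side. Caps lie 78 to 105 mm either side of its centre line x = 0: two on the robot's side (centres at least 90 mm apart), one on the far side
- green_tray: green open plastic tray for recycling, fixed on the worktop along the block's +y or -y side; 300 (its x) by 150 (its y) by 50 mm high, its rim 10 mm lower than the block's top; walls and floor 4 mm thick; gap to the block 2 to 7 mm; origin at the centre of its underside, axes parallel to the block's
- grey_tray: grey open plastic tray for cutlery, with a spoon in it, fixed on the worktop along the block's +y or -y side; 300 (its x) by 150 (its y) by 50 mm high, its rim 10 mm lower than the block's top; walls and floor 4 mm thick; gap to the block 2 to 7 mm; origin at the centre of its underside, axes parallel to the block's
- cap_blue: blue plastic bottle cap, a closed disc 42 mm across and 17 mm high, 11 to 20 g, loose, lying flat on the block; origin at its centre (8.5 mm above the block's top), z up. It slides and turns freely on the wood
- cap_red: red plastic bottle cap, a closed disc 42 mm across and 17 mm high, 11 to 20 g, loose, lying flat on the block; origin at its centre (8.5 mm above the block's top), z up. It slides and turns freely on the wood
- cap_yellow: yellow plastic bottle cap, a closed disc 42 mm across and 17 mm high, 11 to 20 g, loose, lying flat on the block; origin at its centre (8.5 mm above the block's top), z up. It slides and turns freely on the wood
- cup: blue ceramic cup without handle, 64 mm across and 62 mm high, 0.22 kg, standing loose on the block within 10 mm of the centre line that runs along the block's y; origin at the centre of its underside
- jar: amber glass spice jar with a steel lid and paper label, 54 mm across and 70 mm high, 0.2 kg, standing loose on the block within 10 mm of the same centre line; origin at the centre of its underside
- spoon: steel spoon 170 mm long lying in the grey tray; origin at the middle of its underside, x along it

How it is judged:
By the outcome, as a careful person would: the job done as asked, in the order asked, and still so for the second after the job is handed in, with the robot touching nothing.
It also fails if it takes over 61 s, if anything falls off the work surface, if the arm or the gripper's body presses on something with over 40 N, if the wrist force passes 120 N, or if a joint passes its speed limit or range.

### The arm

A 6-joint arm with a two-finger parallel gripper is mounted at the origin on the work surface. World frame = base frame: x ahead of the robot, y to its left, z up, the work surface at z = 0. Lengths are in mm, angles in rad, forces in N, time in s.
With the tool pointing down it reaches from about 300 to 775 mm from the base axis. Payload 14.6 kg.
Tool frame: the origin (TCP) lies at the very end of the fingers, on their centre line; the grasp point (between the pads) lies 19 mm behind it (manip.grip_point_offset is the distance from the TCP to the grasp point, in mm); z points along the fingers, y is the line along which they close (so a half turn about z gives the same grasp; the last joint's range is limited). The gripper opens to 94 mm and grips with 3 to 60 N. Pads are 16 mm wide; open, the fingers measure 119 mm over their backs; the gripper's body (75 mm by 177 mm) begins 78 mm behind the grasp point.
Start: joints at [-1.184, 0.3, 1.521, -0, 1.321, -0.067], TCP at [241.103, -494.326, 205.446] pointing down, gripper open.
Joint ranges: [-3.03, 3.03], [-0.79, 2.21], [0.23, 2.52], [-1.04, 4.18], [0, 3.07], [-2.55, 2.55]. Speed limits (rad/s): [2.22, 2.22, 2.57, 3.14, 3.14, 3.14].

### API

Orientations are given as [roll, pitch, yaw] about the fixed x, y, z axes, in that order (R = Rz(yaw) Ry(pitch) Rx(roll)).
In Python, from cell import telemetry, eyes, manip gives the robot as it stands.
- The arm moves only by the tool play_rows, never from a script. Its arguments are lists of equal length, an entry for each row: "translation": the shift along the world's x, y, z in m, a list of three; "yaw": the turn about the world's z in rad. A call has 1 to 12 rows; each row is the pose to reach, as a shift and turn from the pose commanded when the call began; what a row does not reach only later rows make up. A row lasts 1/8 s, in which the tool goes at most 62.5 mm and 10.7 degrees, less where a joint would pass 70% of its speed; a pose out of reach is approached as far as the arm can. A call with a gripper value outside its range is refused whole. "hand" is the opening, from 0 (shut) to 1 (fully open), set as the call begins (left out, the last holds). The fingers move at their own pace and stop on an object; "force" is the grip in N (left out, the last holds). Time passes only in rows, so rows that repeat a pose let the fingers close. It gives the time, the measured TCP pose, the force, the opening and the grip force at its end, in the units of the state.
- telemetry.read_state(): the state, without advancing time (a new reading comes with each control period).
- eyes.camera(name): name is "scene" or "side" or "wrist"; returns a dict with "pixels" (420x560x3 uint8, red, green, blue), "fx", "fy", "cx", "cy" (pixels), "cam_to_world" (4x4, takes a point from camera to world coordinates); the wrist camera has in their place "T_tool_cam" (4x4, takes a point from camera to tool coordinates, whose origin is the TCP and whose axes are the flange's). Camera axes: x right, y up, looking along -z (the intrinsics and any distortion apply to the point x, -y, -z); pixel columns grow to the right and rows downward; lengths in mm; the calibration is good to about 2 mm. A picture is of the moment at which its call begins: read the wrist's pose just before it. There is no depth.
- manip.sign_off(): hands the job in; it is judged then, once.
The state is a dict: "clock": time; "joints": joint angles; "qd": joint speeds; "effort": joint torques, N m; "eef_pos": TCP position; "eef_rot": TCP orientation; "wrist_force": force on the tool from outside, world axes, zero at the start; "moment": the same for the moment, N m; "finger_gap": finger opening in mm; "finger_force": force on a finger pad.
Only numpy, scipy, OpenCV 4.12 (cv2) and the standard library are available. Lean on these libraries where they do the work, as an engineer would, in place of code of your own. Each camera call takes 0.05 s, during which the arm holds its last target. There are 200 camera calls.

## Working session

There is one attempt and no reset: what is moved stays moved. The work goes in short steps, Python scripts to look and compute and a tool call to move; the robot and the scene stay as the last step left them, time stands still between calls to the robot, and variables do not carry over. Pictures are saved under pics/ and viewed, at most 10 in all, crops included, and the job is handed in when it is done.

Besides the shell and the picture viewer there is one more tool, called as name(argument=value, ...), one argument or row to a line, values as JSON. play_rows: Moves the arm, as the interface text tells. Its arguments: {"type":"object","properties":{"translation":{"type":"array","items":{"type":"array","items":{"type":"number"}}},"yaw":{"type":"array","items":{"type":"number"}},"hand":{"type":"number"},"force":{"type":"number"}},"required":["translation","yaw"]}

```bash
mkdir -p pics
python3 - <<'E'
from cell import telemetry, eyes, manip
import cv2, pickle
d={}
for n in ("scene","side"):
    c=eyes.camera(n); d[n]=c
    cv2.imwrite(f"pics/{n}0.png",c["pixels"][...,::-1]); print(n,c["fx"],c["cx"],c["cy"],[k for k in c],c["cam_to_world"].round(2))
pickle.dump(d,open("c0.pkl","wb"))
s=telemetry.read_state(); print(s)
E
```

```text
scene 426.92366165473766 279.7499698426241 209.24238245243922 ['pixels', 'fx', 'fy', 'cx', 'cy', 'cam_to_world'] [[-1.0000e-02 -8.7000e-01  5.0000e-01  9.3856e+02]
 [ 1.0000e+00 -2.0000e-02 -0.0000e+00  2.1450e+01]
 [ 1.0000e-02  5.0000e-01  8.7000e-01  7.4202e+02]
 [ 0.0000e+00  0.0000e+00  0.0000e+00  1.0000e+00]]
side 445.00627184767956 278.3167183396178 206.5037142361854 ['pixels', 'fx', 'fy', 'cx', 'cy', 'cam_to_world'] [[ 1.0000e+00  5.0000e-02 -5.0000e-02  5.0006e+02]
 [-7.0000e-02  5.8000e-01 -8.1000e-01 -6.7652e+02]
 [-1.0000e-02  8.2000e-01  5.8000e-01  5.9369e+02]
 [ 0.0000e+00  0.0000e+00  0.0000e+00  1.0000e+00]]
{'clock': 0.1, 'joints': array([-1.18358057e+00,  3.00412596e-01,  1.52147241e+00,  1.48529471e-05,
        1.32066940e+00, -6.65762900e-02]), 'qd': array([ 0.00169792, -0.00157516, -0.00144597,  0.00134644, -0.00158619,
       -0.00038539]), 'effort': array([ 1.22976227e-03, -5.32642579e+01, -3.53285122e+01,  7.09401886e-02,
        2.34904687e-02, -4.61451873e-05]), 'eef_pos': array([ 241.04119055, -494.13599982,  204.96438234]), 'eef_rot': array([-3.14063398e+00, -7.83382475e-05,  4.53788329e-01]), 'wrist_force': array([-0.15044242, -0.52344723, -0.47048025]), 'moment': array([ 0.01504841, -0.0107324 , -0.00590676]), 'finger_force': 0.0, 'finger_gap': 94.440470502602}
```

View pics/scene0.png

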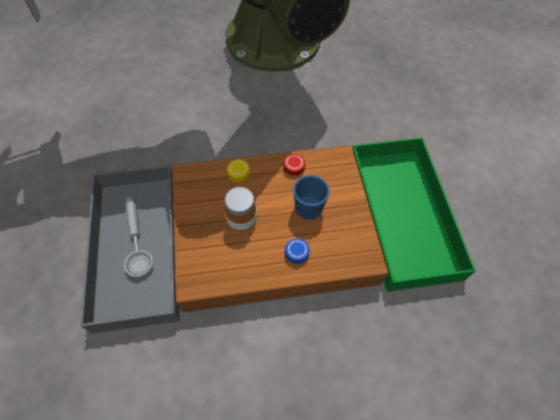

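View pics/side0.png

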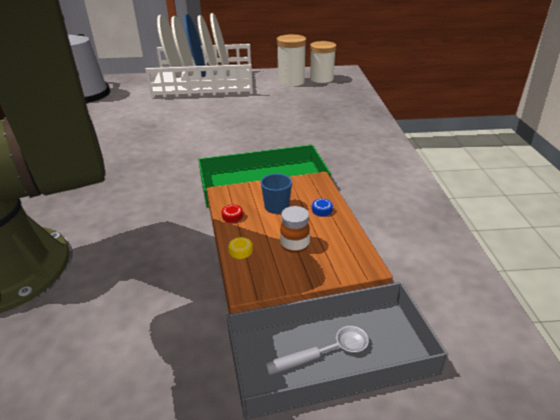

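The scene view shows the green tray at image right (+y) and the grey tray with the spoon at left. The caps are red at about (294,164), yellow at (238,171) and blue at (297,251). The cup is at (310,198) and the jar at (240,208). The side view agrees. Next I measure.

```bash
cat > h.py <<'E'
import numpy as np, cv2
def ray(c,u,v,z):
    T=c["cam_to_world"]; d=T[:3,:3]@np.array([(u-c["cx"])/c["fx"],-(v-c["cy"])/c["fy"],-1]); o=T[:3,3]
    return o+d*(z-o[2])/d[2]
HSV=dict(red=[((0,150,90),(5,255,255)),((172,150,90),(180,255,255))],yellow=[((24,150,80),(33,255,255))],blue=[((112,150,90),(125,255,255))],
 green=[((50,120,40),(75,255,255))],wood=[((6,120,50),(17,255,255))],cup=[((100,90,30),(111,255,200))])
def mask(c,k):
    h=cv2.cvtColor(c["pixels"],cv2.COLOR_RGB2HSV); m=sum(cv2.inRange(h,np.array(a),np.array(b)) for a,b in HSV[k])
    n,l,s,ct=cv2.connectedComponentsWithStats(m); i=1+np.argmax(s[1:,4]); return (l==i).astype(np.uint8)*255,s[i]
def hull(m): return cv2.convexHull(max(cv2.findContours(m,0,2)[0],key=cv2.contourArea))
E
python3 - <<'E'
from h import *; import pickle
d=pickle.load(open("c0.pkl","rb"))
for n,c in d.items():
    for k in("red","yellow","blue"):
        m,s=mask(c,k); h=hull(m).reshape(-1,2); 
        (u,v),_=cv2.minEnclosingCircle(h); print(n,k,s,(u,v),ray(c,u,v,70).round(1))
    for k in ("wood","green","cup"):
        m,s=mask(c,k); h=hull(m); p=cv2.approxPolyDP(h,5,True).reshape(-1,2); print(n,k,s,[(tuple(map(int,q)),ray(c,*q,50 if k=="green" else 60).round(0)[:2].tolist()) for q in p])
c=d["scene"]
for u,v in((239,195),(311,185)): print(ray(c,u,v,70 if u<300 else 62+0).round(),ray(c,u,v,130 if u<300 else 122).round())
E
```

```text
scene red [283 154  22  19 120] (293.5753479003906, 163.0821990966797) [450.  50.  70.]
scene yellow [227 160  22  22 336] (237.875, 170.375) [469.5 -56.5  70. ]
scene blue [287 257   2   2   2] (287.5, 257.5) [648.   39.1  70. ]
scene wood [  172   146   216   166 24756] [((351, 147), [400.0, 166.0]), ((387, 270), [664.0, 209.0]), ((380, 283), [687.0, 195.0]), ((182, 310), [739.0, -131.0]), ((175, 290), [705.0, -147.0]), ((173, 165), [453.0, -185.0])]
scene green [  353   138   122   153 11543] [((421, 138), [366.0, 316.0]), ((474, 270), [657.0, 364.0]), ((463, 280), [676.0, 341.0]), ((387, 290), [696.0, 208.0]), ((353, 146), [390.0, 173.0])]
scene cup [ 294  176   35   43 1142] [((318, 177), [475.0, 97.0]), ((327, 196), [517.0, 113.0]), ((317, 215), [558.0, 93.0]), ((303, 217), [563.0, 67.0]), ((295, 184), [492.0, 53.0])]
side red [222 205  21  18 285] (232.0, 212.5) [452.6  47.9  70. ]
side yellow [229 238  23  21 324] (240.0863800048828, 247.34292602539062) [468.5 -60.5  70. ]
side blue [329 201   3   4   4] (330.0, 202.5) [653.2  65.1  70. ]
side wood [  200     0   351   120 27421] [((550, 0), [2258.0, 1990.0]), ((515, 113), [1264.0, 480.0]), ((401, 119), [926.0, 472.0]), ((252, 67), [514.0, 979.0]), ((212, 42), [348.0, 1336.0]), ((200, 2), [233.0, 2214.0])]
side green [ 199  145  131   62 3400] [((329, 171), [678.0, 223.0]), ((207, 206), [397.0, 104.0]), ((199, 159), [365.0, 311.0]), ((312, 145), [656.0, 358.0])]
side cup [261 174  30  39 926] [((284, 175), [569.0, 198.0]), ((290, 180), [581.0, 175.0]), ((288, 204), [568.0, 82.0]), ((269, 211), [527.0, 60.0]), ((261, 181), [515.0, 177.0])]
[525. -51.  70.] [562. -45. 130.]
[495.  83.  62.] [534.  78. 122.]
```

Run:
```python
from h import *; import pickle
d=pickle.load(open("c0.pkl","rb"))
c=d["scene"]; m,_=mask(c,"wood")
near=[(u,np.argmax(m[:,u]>0)) for u in range(180,345,5) if not 225<u<252 and not 280<u<308]
left=[(np.argmax(m[v]>0),v) for v in range(172,285,5)]
def line(p):
    P=np.array([ray(c,*q,60)[:2] for q in p],np.float32); vx,vy,x,y=cv2.fitLine(P,cv2.DIST_HUBER,0,.01,.01).ravel(); return np.array([vx,vy]),np.array([x,y])
a,A=line(near); b,B=line(left); t=np.linalg.solve(np.c_[a,-b],B-A); C=A+a*t[0]
a*=np.sign(a[1]); b*=np.sign(b[0]); print(a,b,"corner",C, "yaw",np.degrees(np.arctan2(-a[0],a[1])),np.degrees(np.arctan2(b[1],b[0])))
yaw=np.arctan2(-a[0],a[1]); X=np.array([np.cos(yaw),np.sin(yaw)]); Y=np.array([-X[1],X[0]]); O=C+140*X+180*Y; print("O",O,yaw)
loc=lambda p:[round(float(v),1) for v in((p[:2]-O)@X,(p[:2]-O)@Y)]
h={n:cv2.cvtColor(x["pixels"],cv2.COLOR_RGB2HSV) for n,x in d.items()}
print("blue hsv",h["scene"][251,293],h["scene"][256,297],h["side"][209,316],h["side"][212,322],"red",h["scene"][160,287])
boxes=dict(scene=dict(red=(275,145,312,182),yellow=(220,155,255,187),blue=(278,233,315,270)),side=dict(red=(215,198,248,226),yellow=(222,232,258,264),blue=(305,192,338,220)))
rg=dict(red=lambda H:(H[...,0]<4)|(H[...,0]>168),yellow=lambda H:(H[...,0]>20)&(H[...,0]<40),blue=lambda H:(H[...,0]>100)&(H[...,0]<130))
for n in d:
    for k,(x0,y0,x1,y1) in boxes[n].items():
        H=h[n][y0:y1,x0:x1]; mm=(rg[k](H)&(H[...,1]>120)&(H[...,2]>60)).astype(np.uint8)*255
        x,y,w,hh=cv2.boundingRect(hull(mm)); u,v=x0+x+(w-1)/2,y0+y+(hh-1)/2; p=ray(d[n],u,v,68.5); print(n,k,w,hh,(u,v),p.round(1),loc(p))
for nm,u,v in(("jartop",239.5,198),("cup rim",311.5,189)): p=ray(c,u,v,130 if nm[0]=="j" else 122); print(nm,loc(p))
```

```text
[-0.15947065  0.98720264] [0.98724455 0.1592112 ] corner [ 453.60394 -186.58572] yaw 9.176171 9.161115
O [563.1076     13.4366455] 0.16015442
blue hsv [109 191 192] [110 114 194] [111 231 138] [110 233 104] red [  1 105 206]
scene red 21 21 (294.0, 164.0) [451.   50.9  68.5] [-104.7, 54.8]
scene yellow 23 23 (238.0, 170.0) [467.5 -56.5  68.5] [-105.5, -53.8]
scene blue 23 24 (297.0, 250.5) [633.9  55.4  68.5] [76.6, 30.2]
side red 20 18 (231.5, 213.5) [451.5  46.7  68.5] [-104.9, 50.6]
side yellow 24 22 (240.5, 247.5) [469.2 -59.2  68.5] [-104.3, -56.8]
side blue 21 17 (322.0, 207.0) [634.8  52.8  68.5] [77.1, 27.4]
jartop [-4.7, -56.8]
cup rim [-10.5, 67.6]
```

play_rows(
  translation=[
    [0.014,0.032,0],
    [0.032,0.073,0],
    [0.052,0.119,0],
    [0.072,0.165,0],
    [0.092,0.211,0],
    [0.112,0.257,0],
    [0.132,0.303,0],
    [0.152,0.349,0],
    [0.172,0.395,0],
    [0.192,0.441,0],
    [0.208,0.478,0],
    [0.218,0.501,-0.02],
  ],
  yaw=[0.08,0.19,0.31,0.43,0.55,0.67,0.79,0.91,1.03,1.15,1.24,1.277],
  hand=0.3,
)

```text
clock: 1.6
eef_pos: [460.0, 8.4, 185.9]
eef_rot: [3.14, 0.0, 1.734]
wrist_force: [0.8, -0.2, 0.2]
finger_gap: 28.3
finger_force: 0.0
```

play_rows(
  translation=[
    [0,-0.001,-0.015],
    [0,-0.001,-0.035],
    [0,-0.001,-0.055],
    [0,-0.001,-0.075],
    [0,-0.001,-0.088],
    [0,-0.001,-0.092],
    [0,-0.001,-0.092],
  ],
  yaw=[0,0,0,0,0,0,0],
)

```text
clock: 2.48
eef_pos: [459.2, 5.5, 93.7]
eef_rot: [3.141, 0.0, 1.73]
wrist_force: [-0.4, 0.0, -0.4]
finger_gap: 28.0
finger_force: 0.0
```

Run:
```python
from cell import eyes
import cv2,numpy as np
a,b=[eyes.camera(n)["pixels"][...,::-1] for n in("side","wrist")]
cv2.imwrite("pics/p1.png",np.hstack([cv2.resize(a[120:320,150:430],(400,286)),cv2.resize(b,(400,300))[:286]]))
```

```text
(no output)
```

View pics/p1.png

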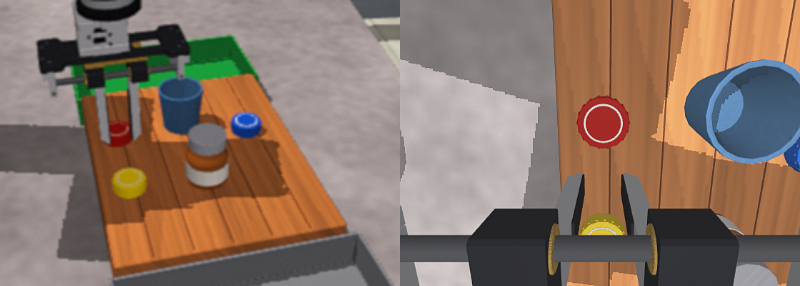

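The fingers straddle the red cap's line with the cap centred between them in the wrist view. Yellow is behind them and the cup is clear. I'll descend and push.

play_rows(
  translation=[
    [0,0,-0.015],
    [0,0,-0.026],
    [0,0,-0.028],
    [-0.001,0.007,-0.028],
    [-0.003,0.017,-0.028],
    [-0.005,0.031,-0.028],
    [-0.007,0.045,-0.028],
    [-0.01,0.061,-0.028],
    [-0.0125,0.077,-0.028],
    [-0.015,0.093,-0.028],
    [-0.0175,0.109,-0.028],
    [-0.02,0.125,-0.028],
  ],
  yaw=[0,0,0,0,0,0,0,0,0,0,0,0],
)

```text
clock: 4.08
eef_pos: [438.9, 131.8, 65.5]
eef_rot: [3.142, 0.0, 1.731]
wrist_force: [-0.0, 0.0, 0.8]
finger_gap: 28.0
finger_force: 0.3
```

play_rows(
  translation=[
    [-0.0025,0.016,0],
    [-0.005,0.032,0],
    [-0.0075,0.047,0],
    [-0.0095,0.06,0],
    [-0.0105,0.066,0],
    [-0.0105,0.066,0],
  ],
  yaw=[0,0,0,0,0,0],
)

```text
clock: 4.82
eef_pos: [428.5, 196.9, 65.4]
eef_rot: [-3.141, 0.0, 1.731]
wrist_force: [0.5, 0.3, 0.6]
finger_gap: 28.3
finger_force: 0.0
```

Run:
```python
from cell import eyes
import cv2,numpy as np
a,b=[eyes.camera(n)["pixels"][...,::-1] for n in("scene","side")]
cv2.imwrite("pics/p2.png",np.hstack([cv2.resize(a[110:330,160:490],(400,267)),cv2.resize(b[100:300,150:450],(400,267))]))
```

```text
(no output)
```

View pics/p2.png

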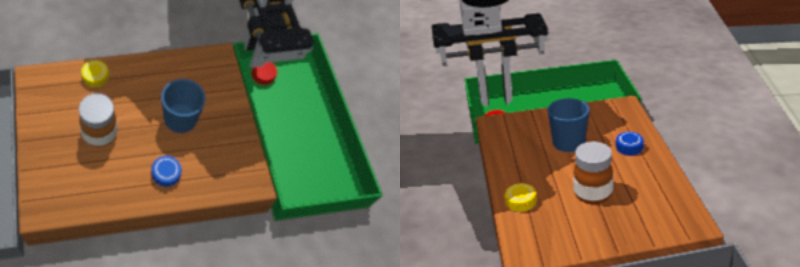

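Red has gone over the edge and shows inside the tray at about (263,72). Yellow, blue, the cup and the jar have not moved. I'll lift and go behind yellow.

play_rows(
  translation=[
    [0,0,0.03],
    [0,0,0.07],
    [0.004,-0.025,0.085],
    [0.01,-0.065,0.085],
    [0.017,-0.11,0.085],
    [0.024,-0.155,0.085],
    [0.031,-0.2,0.085],
    [0.039,-0.245,0.085],
    [0.044,-0.28,0.085],
    [0.047,-0.299,0.06],
    [0.047,-0.299,0.025],
    [0.047,-0.299,0.005],
  ],
  yaw=[0,0,0,0,0,0,0,0,0,0,0,0],
)

```text
clock: 6.42
eef_pos: [474.8, -102.9, 68.9]
eef_rot: [-3.14, -0.001, 1.729]
wrist_force: [-0.0, -0.4, 0.5]
finger_gap: 27.9
finger_force: 0.0
```

play_rows(
  translation=[
    [0,0,-0.005],
    [-0.001,0.006,-0.005],
    [-0.003,0.018,-0.005],
    [-0.005,0.032,-0.005],
    [-0.0075,0.047,-0.005],
    [-0.01,0.063,-0.005],
    [-0.0125,0.079,-0.005],
    [-0.015,0.095,-0.005],
    [-0.018,0.111,-0.005],
    [-0.0205,0.127,-0.005],
    [-0.023,0.143,-0.005],
    [-0.0255,0.158,-0.005],
  ],
  yaw=[0,0,0,0,0,0,0,0,0,0,0,0],
)

```text
clock: 7.92
eef_pos: [449.9, 56.7, 65.5]
eef_rot: [-3.142, -0.0, 1.731]
wrist_force: [0.2, -1.0, 0.4]
finger_gap: 28.2
finger_force: 0.6
```

Run:
```python
from cell import eyes
import cv2,numpy as np
a,b=[eyes.camera(n)["pixels"][...,::-1] for n in("scene","wrist")]
cv2.imwrite("pics/p3.png",np.hstack([cv2.resize(a[110:330,160:490],(400,267)),cv2.resize(b,(400,300))[:267]]))
```

```text
(no output)
```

View pics/p3.png

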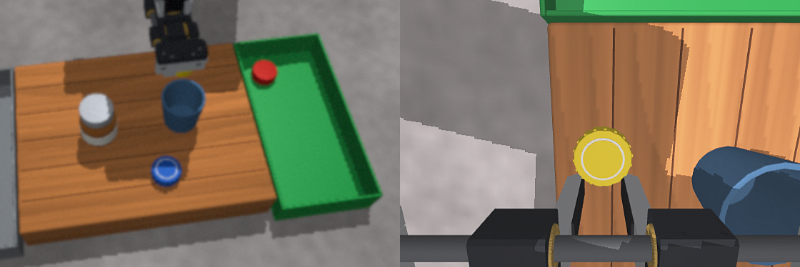

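Yellow is nested between the fingertips and red lies flat in the tray at about (264,72). I'll curve yellow away from red once it is past the cup.

play_rows(
  translation=[
    [-0.0015,0.01,0],
    [-0.0025,0.022,0],
    [-0.0005,0.035,0],
    [0.003,0.049,0],
    [0.007,0.063,0],
    [0.011,0.077,0],
    [0.0145,0.0905,0],
    [0.0185,0.104,0],
    [0.0215,0.118,0],
    [0.0235,0.1315,0],
    [0.0245,0.1435,0],
    [0.0235,0.1495,0],
  ],
  yaw=[0,0,0,0,0,0,0,0,0,0,0,0],
)

```text
clock: 9.52
eef_pos: [473.5, 205.9, 65.4]
eef_rot: [-3.142, 0.0, 1.731]
wrist_force: [0.1, -0.2, -0.0]
finger_gap: 28.5
finger_force: 0.0
```

play_rows(
  translation=[
    [0,0,0],
    [0,0,0.03],
    [0,0,0.08],
    [0,0,0.1],
  ],
  yaw=[0,0,0,0],
)

```text
clock: 10.02
eef_pos: [474.3, 205.0, 168.2]
eef_rot: [3.138, -0.001, 1.73]
wrist_force: [-0.2, 0.5, -0.3]
finger_gap: 28.0
finger_force: 0.0
```

Run:
```python
from cell import eyes
import cv2,numpy as np
a,b=[eyes.camera(n)["pixels"][...,::-1] for n in("scene","side")]
cv2.imwrite("pics/p4.png",np.hstack([cv2.resize(a[110:330,160:490],(400,267)),cv2.resize(b[100:300,150:450],(400,267))]))
```

```text
(no output)
```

View pics/p4.png

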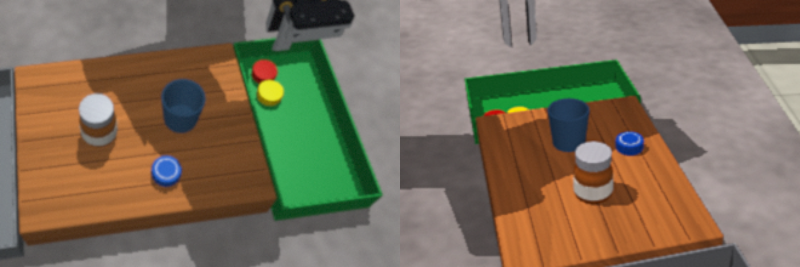

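Yellow and red both lie in the green tray, at about (270,93) and (264,72). Blue is untouched at about (166,170). I'll go behind it.

play_rows(
  translation=[
    [0.012,-0.014,0],
    [0.035,-0.041,0],
    [0.062,-0.072,0],
    [0.09,-0.104,0],
    [0.118,-0.136,0],
    [0.145,-0.168,0],
    [0.162,-0.187,0],
    [0.169,-0.196,-0.01],
    [0.169,-0.196,-0.04],
    [0.169,-0.196,-0.07],
    [0.169,-0.196,-0.092],
    [0.169,-0.196,-0.1],
  ],
  yaw=[0,0,0,0,0,0,0,0,0,0,0,0],
)

```text
clock: 11.62
eef_pos: [641.3, 9.1, 62.8]
eef_rot: [-3.138, -0.001, 1.731]
wrist_force: [0.1, 0.6, 0.3]
finger_gap: 28.3
finger_force: 0.0
```

play_rows(
  translation=[
    [-0.001,0.006,0],
    [-0.003,0.018,0],
    [-0.005,0.032,0],
    [-0.0075,0.047,0],
    [-0.01,0.063,0],
    [-0.0125,0.079,0],
    [-0.015,0.095,0],
    [-0.018,0.111,0],
    [-0.0205,0.127,0],
    [-0.023,0.143,0],
    [-0.0255,0.158,0],
    [-0.028,0.173,0],
  ],
  yaw=[0,0,0,0,0,0,0,0,0,0,0,0],
)

```text
clock: 13.12
eef_pos: [614.4, 183.1, 65.4]
eef_rot: [-3.142, 0.0, 1.731]
wrist_force: [0.2, -0.2, 1.1]
finger_gap: 28.3
finger_force: 0.4
```

play_rows(
  translation=[
    [-0.0025,0.015,0],
    [-0.005,0.03,0],
    [-0.007,0.042,0],
    [-0.007,0.042,0],
    [-0.007,0.042,0.03],
    [-0.007,0.042,0.08],
    [-0.007,0.042,0.12],
    [-0.007,0.042,0.135],
    [-0.007,0.042,0.135],
  ],
  yaw=[0,0,0,0,0,0,0,0,0],
)

```text
clock: 14.25
eef_pos: [607.7, 223.9, 200.3]
eef_rot: [3.141, -0.0, 1.73]
wrist_force: [-0.2, -0.1, -0.6]
finger_gap: 27.8
finger_force: 0.0
```

Run:
```python
from cell import eyes
import cv2,numpy as np
a,b=[eyes.camera(n)["pixels"][...,::-1] for n in("scene","side")]
cv2.imwrite("pics/p5.png",np.hstack([cv2.resize(a[110:330,80:490],(400,215)),cv2.resize(b[100:420,150:450],(400,427))[:215]]) if 0 else np.vstack([cv2.resize(a[110:340,80:490],(500,280)),cv2.resize(b[130:420,150:450],(500,310))[:310]]))
```

```text
(no output)
```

View pics/p5.png

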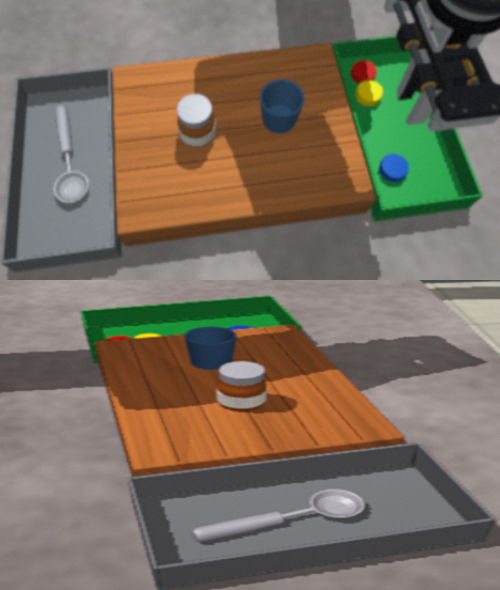

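All three caps lie in the green tray: red at (364,72), yellow at (370,93) and blue at (394,168). The cup, jar and spoon have not moved, and the gripper is well clear at z = 200 mm.

```bash
python3 -c "
from cell import manip
print(manip.sign_off())"
```

```text
the job is handed in; nothing more can be done
None
```

I swept all three caps (red, yellow, then blue) off the block into the green tray by pushing only. The cup, jar and spoon did not move, the arm finished clear of everything, and I handed the job in at about 14 s of the 61 s limit.

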